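# Slacken a ratchet weld clamp and unload the bracket

## Robot

A 7-joint arm with a two-finger parallel gripper is mounted at the origin on the work surface. World frame = base frame: x ahead of the robot, y to its left, z up, the work surface at z = 0. Lengths are in m, angles in rad, forces in N, time in s.
With the tool pointing down it reaches from about 0.4 to 0.875 m from the base axis. Payload 19.3 kg.
Tool frame: the origin (TCP) lies midway between the tips of the shut fingers; the grasp point (between the pads) lies 19 mm behind it (bot.pinch_z is the distance from the TCP to the grasp point, in m); z points along the fingers, y is the line along which they close (so a half turn about z gives the same grasp; the last joint's range is limited). The gripper opens to 85 mm and grips with 20 to 120 N. Pads are 22 mm wide; open, the fingers measure 114 mm over their backs; the gripper's body (76 mm by 85 mm) begins 54 mm behind the grasp point. The pads swing forward as they close: fully open they stand 13 mm farther back than shut.
Start: joints at [-1.286, 0.521, -0.036, 1.599, 0.021, 1.021, -0.113], TCP at [0.217, 0.586, 0.231] pointing down, gripper open.
Joint ranges: [-2.91, 2.91], [-0.3, 2.13], [-1.5, 1.42], [0.17, 2.43], [-1.26, 4.41], [0.16, 1.93], [-2.52, 2.52]. Speed limits (rad/s): [1.89, 1.89, 2.39, 2.39, 3.01, 3.01, 3.01].

## Interface

Orientations are given as [roll, pitch, yaw] about the fixed x, y, z axes, in that order (R = Rz(yaw) Ry(pitch) Rx(roll)).
In Python, from workcell import observe, viewer, bot gives the robot as it stands. The module is installed in compiled form; this text tells all that it offers.
- The arm moves only by the tool play_rows, never from a script. Its argument "motion" is a list of rows, each a list of 7 numbers: the shift along the tool's x, y, z in cm, then the turn, a rotation vector about the tool's x, y, z in rad, then the opening, from -1 (shut) to 1 (fully open), so that 0 is half open. A call has exactly 5 rows; each row is the pose to reach, as a shift and turn from the pose commanded when the call began, along the tool's axes at that moment; what a row does not reach only later rows make up. A row lasts 1/10 s, in which the tool goes at most 50 mm and 8.59 degrees, less where a joint would pass 70% of its speed; a pose out of reach is approached as far as the arm can. A call with a gripper value outside its range is refused whole. The fingers move at their own pace and stop on an object; "squeeze" is the grip in N (left out, the last holds). Time passes only in rows, so rows that repeat a pose let the fingers close, or fill a call up. It gives the time, the measured TCP pose, the force, the opening and the grip force at its end, in the units of the state.
- observe(): the state, without advancing time (a new reading comes with each control period).
- viewer.grab_frame(name): name is "side" or "top"; returns (picture, depth): 480x640x3 uint8, red, green, blue; 480x640 float32, m along the optical axis (not along the pixel's ray), 0 where there is no reading.
- viewer.camera_info(name): a dict with "fx", "fy", "cx", "cy" (pixels), "k1" (the pictures are not rectified: a ray, as slopes to the right and down, at radius r is drawn at 1 + k1 r^2 times it, then the intrinsics apply), "R" (3x3) and "t" (3): a world point X has camera coordinates R X + t. Camera axes: x right, y down, z forward; pixel columns grow to the right and rows downward; lengths in m; the calibration is good to about 2 mm. A picture is of the moment at which its call begins. camera_info takes no time and is no camera call.
- bot.job_done(): hands the job in; it is judged then, once.
The state is a dict: "clock": time; "qpos": joint angles; "qd": joint speeds; "joint_efforts": joint torques, N m; "position": TCP position; "tool_rot": TCP orientation; "force": force on the tool from outside, world axes, zero at the start; "moment": the same for the moment, N m; "grip_width": finger opening in m; "finger_force": force on a finger pad.
Only numpy, scipy, OpenCV 4.12 (cv2) and the standard library are available. Lean on these libraries where they do the work, as an engineer would, in place of code of your own. Each camera call takes 0.05 s, during which the arm holds its last target. There are 200 camera calls.

## Task

The welded rust-brown bracket is locked in the tilted jig by the red jaw. Flick the yellow pawl off the ratchet wheel until it snaps over, then ease the drum right back to its stop by the red crank handle, never faster than half a turn a second, so that the jaw opens. Then lift the bracket out and set it down upright on its base near the middle of the cream firebrick, with its base on the brick before you let go, and finally flick the pawl back onto the wheel, disturbing nothing else on the bench.

Things in the scene. Friction and masses are not known exactly. Their poses are not given: they have to be found in the camera images.
- jig_plate: Steel jig plate, 240 (x) x 360 (y) x 12 mm, fixed, sloping 30 degrees, facing up and back to the robot. Origin on its top face, 90 mm above the bench, 5 mm uphill of the face's middle. x points uphill (away from the robot), y left along the plate, z out of the face. 'plate (x, y, z)' below is in mm in this frame. Tools work best along its normal, tilted 30 degrees.
- nest (a point): Where the bracket lies, plate (0, -90, 0): a lip 10 mm high on its downhill side, a fence 22 mm high on its -y side, the jaw on its +y side. A guard hoop of 12 mm black bar, 90 mm high, stands square to the plate at x = 105 from y = -165 to -25, so it leans over towards the nest.
- drum_axis (a point): Point of the drum's axis on the plate's face, plate (0, 80, 0); the axis is parallel to the plate's z. Ratchet wheel: radius 41 mm, its top at z = 32.
- drum (a joint): Angle of drum and ratchet wheel about the plate's z, rad: 0 clamped (start), grows counter-clockwise seen facing the plate, to the stop at 1.571 (jaw open). Locked against opening while the pawl is in. With the pawl off it stays wherever it is left; about 5 N at the handle turns it.
- pawl_pivot (a point): Point of the pawl's pivot axis on the plate's face, plate (-50, 20, 0); the axis is parallel to the plate's z.
- pawl (a joint): Angle of the pawl, rad: 0 fully in the teeth (start), grows counter-clockwise seen facing the plate, 0.6 fully off. An over-centre spring drives it to the nearer end, changing over at 0.3; starting it takes about 4 N at the peg. Resting on the teeth it may read up to 0.1.
- jaw (a joint): Travel of the red jaw along the plate's +y, m: 0 clamped, 0.035 open; driven by the drum through rack and pinion, 22 mm per rad. Closed, its two prongs overlap the bracket's base by 8 mm from above, one each side of the rib.
- pawl_peg (a point): Point on the axis of the pawl's round yellow peg (12 mm diameter, parallel to the plate's z, from z 32 to 72), at z = 58. At pawl 0 it is at plate (-100, 20, 58), 50 mm downhill of the pivot; going off it swings 29 mm towards -y, to plate (-91, -8, 58). The flat lever below it tops out at z = 32. Open space on all sides.
- crank_grip (a point): Point on the axis of the red round crank handle (22 mm diameter, parallel to the plate's z, from z 48 to 94), at z = 74. 75 mm from the drum axis; at drum 0 it is 20 degrees counter-clockwise of uphill, at plate (70, 106, 74); at the stop at plate (-26, 150, 74). The blue crank arm below it tops out at z = 48.
- bracket: Rust-brown welded T bracket, 0.33 kg, loose: base plate 60 x 60 x 6 mm with a rib 8 mm thick (along its x), 60 mm long (along its y), top 50 mm above the underside. Origin at the centre of the underside, z up through the rib. In the jig its axes are parallel to the plate's; the rib can be pinched along x.
- bracket_rib (a point): Middle of the bracket's rib, 36 mm above the bracket's underside.
- brick: Cream-coloured firebrick, 130 x 130 x 30 mm, fixed flat on the bench. Origin at the centre of its underside.
- brick_top (a point): Centre of the firebrick's top face, 30 mm above the bench; z up.
- old_bracket: Finished dark steel bracket of the same shape and size, standing on the bench near the brick. Leave alone.
- hammer: Hammer lying on the bench. Leave alone.
- brush: Wire brush lying on the bench left of the jig. Leave alone.
- rod_tin: Upright tin, 70 mm diameter, 120 mm tall. Leave alone.
- magnet_square: Red welding magnet square, 90 x 90 x 18 mm, lying in front of the jig. Leave alone.
- offcut: Offcut of angle iron, 120 mm long, lying on the bench. Leave alone.
Things that resemble listed ones, but are neither listed nor needed, are in the scene too. Of the things shaped like the bracket, the brown one is meant.

How it is judged:
By the outcome, as a careful person would: the job done as asked, in the order asked, and still so for the second after the job is handed in, with the robot touching nothing.
It also fails if it takes over 72 s, if anything falls off the work surface, if the arm or the gripper's body presses on something with over 40 N, if the wrist force passes 120 N, or if a joint passes its speed limit or range.

## Working session

There is one attempt and no reset: what is moved stays moved. The work goes in short steps, Python scripts to look and compute and a tool call to move; the robot and the scene stay as the last step left them, time stands still between calls to the robot, and variables do not carry over. Pictures are saved under pics/ and viewed, at most 10 in all, crops included, and the job is handed in when it is done.

Besides the shell and the picture viewer there is one more tool, called after "Request:" as name([rows], argument=value, ...), one row to a line, values as JSON. play_rows: Moves the arm, as the interface text tells. Its arguments: {"type":"object","properties":{"motion":{"type":"array"},"squeeze":{"type":"number"}},"required":["motion"]}

```bash
mkdir -p pics; python3 - <<'E'
from workcell import observe, viewer, bot
import cv2, numpy as np
print(observe()); print(bot.pinch_z)
for n in("side","top"):
    p,d=viewer.grab_frame(n); cv2.imwrite(f"pics/{n}0.png",p[...,::-1]); np.save(f"{n}0.npy",d); np.save(f"{n}0p.npy",p)
    print(n,viewer.camera_info(n))
E
```

```text
{'clock': 0.0, 'qpos': array([-1.28622957,  0.52201701, -0.03633593,  1.59997186,  0.02120146,
        1.02107624, -0.11281354]), 'qd': array([-5.83343746e-04,  1.36886410e-03, -1.18786247e-03, -2.76652154e-04,
        9.26792052e-05, -1.16126031e-03,  8.14862219e-05]), 'joint_efforts': array([ 4.43770041e-04, -9.27112412e+01,  1.97979771e+00, -3.69944322e+01,
        1.79544627e-02,  8.03260045e-03, -6.71092698e-05]), 'position': array([0.21702658, 0.58577506, 0.2307367 ]), 'tool_rot': array([-3.14050765e+00,  7.28851336e-05,  2.78680993e+00]), 'force': array([-0.67153751, -0.57160176,  0.57264766]), 'moment': array([-0.02183092,  0.02297045, -0.0250346 ]), 'finger_force': 0.0, 'grip_width': 0.08518690884342602}
0.0187
side {'fx': 514.6471845145495, 'fy': 514.6471845145495, 'cx': 318.8856889786065, 'cy': 234.92747328396874, 'k1': -0.07682903330851837, 'R': array([[-0.79240544,  0.60970372,  0.01884158],
       [ 0.39844659,  0.54073777, -0.74083938],
       [-0.46188087, -0.57953778, -0.67141791]]), 't': array([ 0.34449174, -0.0939376 ,  1.52672114])}
top {'fx': 542.464339611284, 'fy': 542.464339611284, 'cx': 329.2584353932391, 'cy': 245.78726929701696, 'k1': -0.016437168306668488, 'R': array([[ 0.0169106 , -0.99978678,  0.01185002],
       [-0.99438859, -0.01805477, -0.10423701],
       [ 0.10442873, -0.01002082, -0.99448189]]), 't': array([-0.01955268,  0.4931593 ,  1.38602308])}
```

View pics/side0.png

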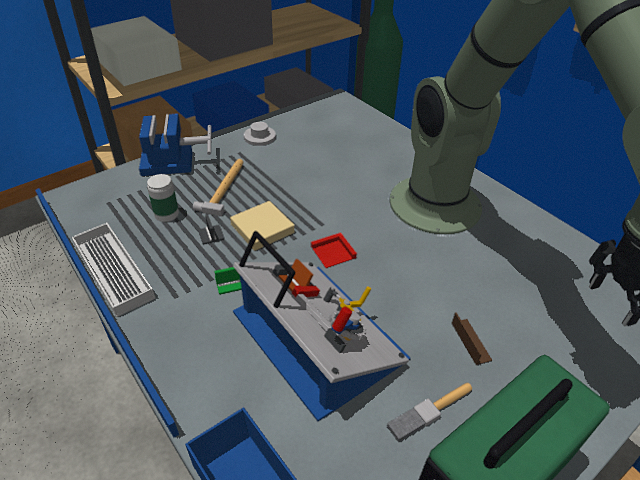

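View pics/top0.png

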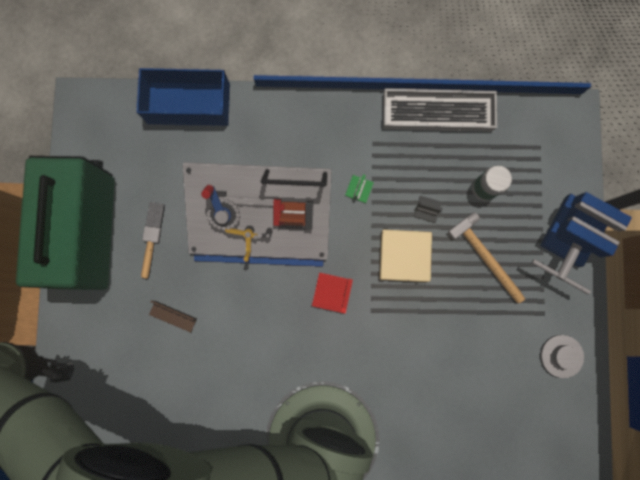

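Side view: jig centre at (320,315), with brown bracket (297,272), yellow pawl (352,300), red crank (342,318) and brick (263,223). Top view: jig (184–330, 163–262), bracket (291,213), peg (248,258), crank (208,191), brick (406,256), red magnet (332,293), tin (496,181), hammer (470,235).

Could be taken for the bracket: the green T (359,189), the dark T (428,208, old_bracket), and the brown angle offcut (172,316). I choose the rust-brown one in the jig at (291,213).

```bash
cat > h.py <<'E'
import numpy as np, cv2
from workcell import observe, viewer, bot
from scipy.spatial.transform import Rotation as Ro
def ray(n,uv):
    c=viewer.camera_info(n);K=np.array([[c['fx'],0,c['cx']],[0,c['fy'],c['cy']],[0,0,1]])
    q=cv2.undistortPoints(np.array(uv,float).reshape(-1,1,2),K,np.array([c['k1'],0,0,0.]))[:,0]
    q=np.c_[q,np.ones(len(q))]
    return -c['R'].T@c['t'], q@c['R'], c
def deproj(n,uv,z): o,d,_=ray(n,uv); return o+d*np.asarray(z)[:,None]
def onplane(n,uv,p0,nrm): o,d,_=ray(n,uv); return o+d*(((p0-o)@nrm)/(d@nrm))[:,None]
def proj(n,X):
    c=viewer.camera_info(n);X=np.atleast_2d(X)@c['R'].T+c['t'];s=X[:,:2]/X[:,2:]
    s=s*(1+c['k1']*(s**2).sum(1))[:,None]; return s*c['fx']+[c['cx'],c['cy']]
def mask(p,box,lo,hi):
    h=cv2.cvtColor(p,cv2.COLOR_RGB2HSV);m=cv2.inRange(h,np.array(lo),np.array(hi));k=np.zeros_like(m);x0,y0,x1,y1=box;k[y0:y1,x0:x1]=255;return m&k
E
python3 - <<'E'
from h import *
p=np.load('top0p.npy');d=np.load('top0.npy')
# plate: points from depth
vv,uu=np.mgrid[150:275,175:340];uv=np.c_[uu.ravel(),vv.ravel()];X=deproj('top',uv,d[uv[:,1],uv[:,0]])
# robust plane fit of sloped surface
best=None;rng=np.random.default_rng(0);G=X[X[:,2]>.02]
for _ in range(500):
    a,b,c=G[rng.choice(len(G),3,False)];n=np.cross(b-a,c-a);L=np.linalg.norm(n)
    if L<1e-6: continue
    n/=L;n*=np.sign(n[2]);k=(abs((G-a)@n)<.003).sum()
    if best is None or k>best[0]:best=(k,n,a)
I=G[abs((G-best[2])@best[1])<.003];c=I.mean(0);n=np.linalg.svd(I-c)[2][2];n*=np.sign(n[2])
print('n',n,'tilt',np.degrees(np.arccos(n[2])),len(I))
yaw=np.arctan2(-n[1],-n[0]);print('yaw from normal',np.degrees(yaw))
# rotate in-plane: min area rect
ex=np.array([0,0,1])-n*n[2];ex/=np.linalg.norm(ex);ey=np.cross(n,ex)
q=np.c_[(I-c)@ex,(I-c)@ey].astype(np.float32);r=cv2.minAreaRect(q);print(r)
m=c+ex*r[0][0]+ey*r[0][1];print('centre',m,'z expected',.09-.005*.5)
# brick
mb=mask(p,(370,220,445,295),(15,40,120),(35,255,255));cn=max(cv2.findContours(mb,0,2)[0],key=cv2.contourArea)
w=onplane('top',cn[:,0,:],np.array([0,0,.03]),np.array([0,0,1.]));rb=cv2.minAreaRect((w[:,:2]*1000).astype(np.float32));print('brick',rb)
bz=deproj('top',[[406,256]],[d[256,406]]);print(bz)
crop=cv2.resize(p[150:275,175:345],None,fx=4.5,fy=4.5,interpolation=cv2.INTER_CUBIC);cv2.imwrite('pics/crop1.png',crop[...,::-1])
E
```

```text
n [-0.50461233  0.01412005  0.86323057] tilt 30.318730522416985 7092
yaw from normal -1.6028303823159364
((-0.011913374066352844, -0.0020847469568252563), (0.25950026512145996, 0.36044079065322876), 0.28906935453414917)
centre [0.56044838 0.17170164 0.08408575] z expected 0.0875
brick ((472.9996643066406, -210.63986206054688), (132.91690063476562, 132.92984008789062), 88.25839233398438)
[[ 0.46961334 -0.20985566  0.0339627 ]]
```

View pics/crop1.png

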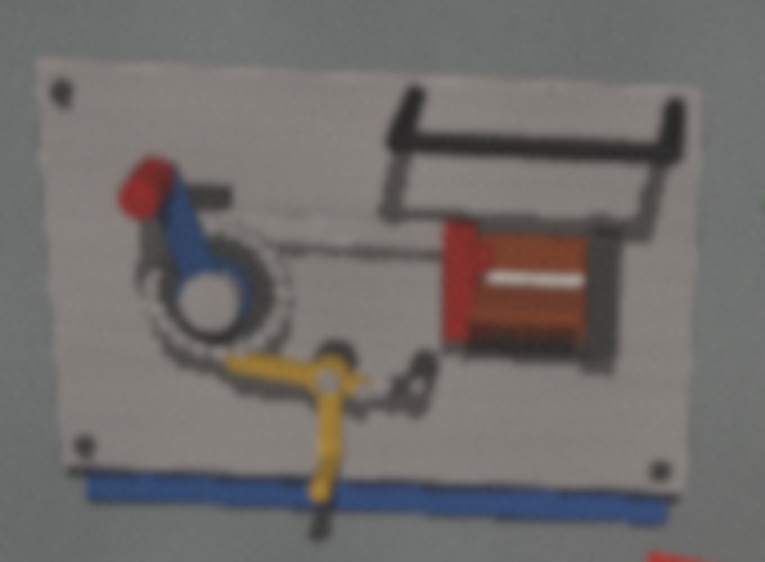

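The crop confirms the target: brown bracket with a light rib top at crop (534,280), red jaw prongs beside it, hoop above. The crank grip is at about (145,188), the pawl peg at (322,490) and the lower plate corners at (68,468) and (683,497). Next I'll solve the pose (x, y, yaw) from both views.

```bash
python3 - <<'E'
import cv2,numpy as np
p=np.load('side0p.npy');cv2.imwrite('pics/crop2.png',cv2.resize(p[225:390,225:415],None,fx=4,fy=4,interpolation=cv2.INTER_CUBIC)[...,::-1])
E
```

```text
(no output)
```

View pics/crop2.png

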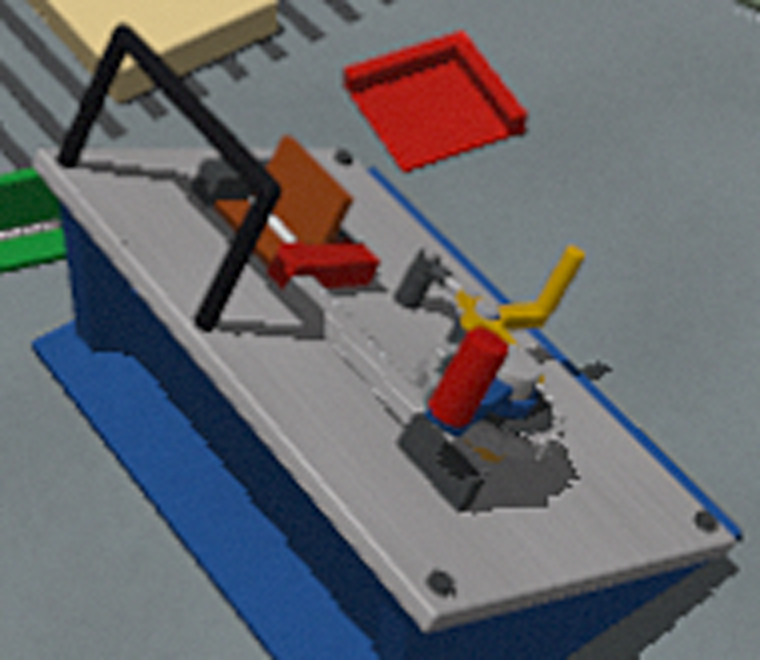

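Side crop: peg top (574,250), crank top (490,343), plate corners (738,537), (427,614), (38,153); the pawl is engaged and the jaw clamped.

```bash
python3 - <<'E'
from h import *
from scipy.optimize import least_squares
S=[((-125,180,0),(738,537)),((115,180,0),(427,614)),((115,-180,0),(38,153)),((-100,20,72),(574,250)),((70,106,94),(490,343))]
T=[((-125,180,0),(68,468)),((-125,-180,0),(683,497)),((115,180,0),(37,62)),((115,-180,0),(701,90)),((0,-90,50),(534,280)),((-100,20,72),(320,494))]
def pose(q):
    yaw=q[2];R=Ro.from_euler('z',yaw).as_matrix()@Ro.from_euler('y',-30,degrees=True).as_matrix();return R,np.array([q[0],q[1],.09])
def res(q,full=False):
    R,t=pose(q);out=[]
    for n,L,sc,off in(('side',S,4,(225,225)),('top',T,4.5,(175,150))):
        P=np.array([a for a,_ in L])/1000@R.T+t;uv=np.array([b for _,b in L])/sc+off-.4
        out.append(proj(n,P)-uv)
    r=np.vstack(out);return r if full else r.ravel()
s=least_squares(res,[.565,.17,-.03],loss='soft_l1');print(s.x,np.degrees(s.x[2]));print(res(s.x,True).round(1))
np.save('plate.npy',s.x);R,t=pose(s.x);print(R)
for k,v in dict(peg=(-100,20,58),grip=(70,106,74),rib=(0,-90,36)).items():print(k,R@np.array(v)/1000+t)
E
```

```text
[ 0.57133196  0.17190392 -0.02512684] -1.4396617076914575
[[-0.6  0.1]
 [ 1.6 -0.4]
 [-0.6 -2.1]
 [ 0.2 -0.4]
 [-0.3 -1.6]
 [-1.6 -0.5]
 [ 0.5 -1. ]
 [-1.  -0.6]
 [ 0.5 -0.3]
 [-1.8  7.8]
 [-0.4 -0.4]]
[[ 0.86575203  0.02512419 -0.49984217]
 [-0.02175819  0.99968434  0.0125621 ]
 [ 0.5         0.          0.8660254 ]]
peg [0.45626839 0.19480203 0.09022947]
grip [0.59760944 0.27727698 0.18908588]
rib [0.55107646 0.08238456 0.12117691]
```

```bash
cat >> h.py <<'E'
_q=np.load('plate.npy')
PR=Ro.from_euler('z',_q[2]).as_matrix()@Ro.from_euler('y',-30,degrees=True).as_matrix();PT=np.array([_q[0],_q[1],.09])
def toolR(B,a):  # tool z = -B z, tool y at angle a (deg) in B's xy
    a=np.radians(a);y=B@[np.cos(a),np.sin(a),0];z=-B[:,2];return np.c_[np.cross(y,z),y,z]
def plan(targets):
    """targets: (xyz, R) world; shifts in tool axes now, printed in cm / rad"""
    s=observe();R=Ro.from_euler('xyz',s['tool_rot']).as_matrix()
    for X,G in targets:print((R.T@(X-s['position'])*100).round(2),Ro.from_matrix(R.T@G).as_rotvec().round(3))
def pl(*mm): return PR@(np.array(mm)/1000.)+PT
def stat():
    s=observe();R=Ro.from_euler('xyz',s['tool_rot']).as_matrix()
    print(s['clock'].__round__(2),'plate mm',((s['position']-PT)@PR*1000).round(1),'world',s['position'].round(4),'F',s['force'].round(1),'Fplate',(s['force']@PR).round(1),'w',round(s['grip_width'],4),'q',s['qpos'].round(2))
E
python3 - <<'E'
from h import *
stat()
G=toolR(PR,0)
plan([(pl(-97,60,150),G),(pl(-97,56,45),G)])
E
```

```text
0.1 plate mm [-245.3  404.8  304.2] world [0.217  0.5858 0.2308] F [-0.7  0.7 -0.3] Fplate [-0.7  0.7  0.1] w 0.0857 q [-1.29  0.52 -0.04  1.6   0.02  1.02 -0.11]
[-30.61 -25.97   5.97] [-0.455 -0.324  1.211]
[-35.71 -24.64  15.06] [-0.455 -0.324  1.211]
```

Request:
play_rows([
  [-4, -3.4, 0.8, -0.05, -0.036, 0.135, -1],
  [-8, -6.8, 1.5, -0.1, -0.07, 0.27, -1],
  [-12, -10, 2.3, -0.15, -0.107, 0.4, -1],
  [-15, -13, 3, -0.2, -0.14, 0.53, -1],
  [-18, -15.5, 3.5, -0.25, -0.18, 0.67, -1],
], squeeze=40)

```text
clock: 0.6
position: [0.3328, 0.3749, 0.196]
tool_rot: [2.851, 0.083, 2.096]
force: [1.3, 0.6, -0.7]
grip_width: 0.0123
finger_force: 0.0
```

```bash
python3 - <<'E'
from h import *
stat()
G=toolR(PR,0)
plan([(pl(-97,60,150),G)])
E
```

```text
0.6 plate mm [-158.   196.9  213.6] world [0.3328 0.3749 0.196 ] F [ 1.3  0.6 -0.7] Fplate [ 0.7  0.7 -1.3] w 0.0123 q [-1.38  0.29  0.32  2.17  0.27  0.5  -0.77]
[-15.83  -1.03   3.64] [-0.204 -0.143  0.538]
```

Request:
play_rows([
  [-4, -0.3, 0.9, -0.05, -0.036, 0.135, -1],
  [-8, -0.5, 1.8, -0.1, -0.07, 0.27, -1],
  [-12, -0.8, 2.7, -0.15, -0.107, 0.4, -1],
  [-15.8, -1, 3.6, -0.204, -0.143, 0.538, -1],
  [-15.8, -1, 3.6, -0.204, -0.143, 0.538, -1],
])

```text
clock: 1.1
position: [0.4142, 0.2387, 0.1721]
tool_rot: [2.618, 0.002, 1.549]
force: [-1.5, 13.9, -2.0]
grip_width: -0.0002
finger_force: 0.0
```

```bash
python3 - <<'E'
from h import *
stat()
G=toolR(PR,0)
plan([(pl(-97,56,150),G),(pl(-97,56,45),G),(pl(-97,13,45),G)])
E
```

```text
1.1 plate mm [-96.4  62.8 150.5] world [0.4142 0.2387 0.1721] F [-1.5 13.9 -2. ] Fplate [-2.6 13.9 -0.8] w -0.0002 q [-1.57  0.4   0.8   2.4   0.81  0.16 -1.67]
[-0.68 -0.06  0.05] [-0.    -0.     0.004]
[-0.68 -0.06 10.55] [-0.    -0.     0.004]
[-4.98 -0.08 10.55] [-0.    -0.     0.004]
```

```bash
cat >> h.py <<'E'
def B(t): return Ro.from_euler('z',_q[2]).as_matrix()@Ro.from_euler('y',-t,degrees=True).as_matrix()
E
python3 - <<'E'
from h import *
G=toolR(B(8),0)
plan([(pl(-97,56,110),G),(pl(-97,56,49),G)])
E
```

```text
[-0.68 -0.06  4.05] [0.384 0.001 0.004]
[-0.68 -0.06 10.15] [0.384 0.001 0.004]
```

Request:
play_rows([
  [-0.2, 0, 1, 0.1, 0, 0, -1],
  [-0.4, 0, 2, 0.2, 0, 0, -1],
  [-0.7, 0, 3, 0.3, 0, 0, -1],
  [-0.7, 0, 4, 0.384, 0, 0.004, -1],
  [-0.7, 0, 4, 0.384, 0, 0.004, -1],
])

```text
clock: 1.6
position: [0.4328, 0.2297, 0.1409]
tool_rot: [2.855, 0.028, 1.543]
force: [0.7, -0.2, 0.9]
grip_width: -0.0001
finger_force: 0.0
```

```bash
python3 - <<'E'
from h import *
stat()
G=toolR(B(8),0)
plan([(pl(-97,56,49),G),(pl(-97,13,49),G)])
E
```

```text
1.6 plate mm [-95.8  54.3 114.1] world [0.4328 0.2297 0.1409] F [ 0.7 -0.2  0.9] Fplate [ 1.  -0.1  0.4] w -0.0001 q [-0.91  0.38  0.18  2.23  0.41  0.38 -1.14]
[0.34 1.41 6.35] [0.147 0.028 0.004]
[-3.95  1.38  6.47] [0.147 0.028 0.004]
```

Request:
play_rows([
  [0.1, 0.4, 1.6, 0.05, 0.01, 0, -1],
  [0.2, 0.8, 3.2, 0.1, 0.02, 0, -1],
  [0.3, 1.2, 4.8, 0.147, 0.028, 0.004, -1],
  [0.3, 1.4, 6.35, 0.147, 0.028, 0.004, -1],
  [0.3, 1.4, 6.35, 0.147, 0.028, 0.004, -1],
])

```text
clock: 2.1
position: [0.4647, 0.2289, 0.0828]
tool_rot: [3.001, 0.002, 1.543]
force: [-1.6, 0.3, 0.3]
grip_width: -0.0004
finger_force: 0.0
```

```bash
python3 - <<'E'
from h import *
stat()
G=toolR(B(8),0)
plan([(pl(-97,56,49),G),(pl(-95,13,49),G)])
E
```

```text
2.1 plate mm [-97.1  54.3  47.8] world [0.4647 0.2289 0.0828] F [-1.6  0.3  0.3] Fplate [-1.2  0.3  1. ] w -0.0004 q [-0.62  0.54 -0.01  2.1   0.24  0.41 -0.87]
[ 0.17 -0.03 -0.12] [ 0.001  0.002 -0.003]
[-4.13  0.16 -0.18] [ 0.001  0.002 -0.003]
```

Aligned; now push the peg about 41 mm towards −y.

Request:
play_rows([
  [-1, 0, -0.1, 0, 0, 0, -1],
  [-2, 0.1, -0.1, 0, 0, 0, -1],
  [-2.8, 0.1, -0.2, 0, 0, 0, -1],
  [-3.6, 0.2, -0.2, 0, 0, 0, -1],
  [-4.2, 0.2, -0.2, 0, 0, 0, -1],
])

```text
clock: 2.6
position: [0.4653, 0.187, 0.0871]
tool_rot: [2.998, 0.001, 1.544]
force: [-0.3, -1.2, 0.8]
grip_width: 0.0001
finger_force: 0.0
```

```bash
python3 - <<'E'
from h import *
stat()
for n,b in(('top',(175,150,345,275)),('side',(225,225,415,390))):
    p,d=viewer.grab_frame(n);np.save(n+'1p.npy',p);x0,y0,x1,y1=b
    cv2.imwrite(f'pics/{n}1.png',cv2.resize(p[y0:y1,x0:x1],None,fx=4,fy=4,interpolation=cv2.INTER_CUBIC)[...,::-1])
    print(proj(n,np.array([pl(-100,20,72),pl(-91,-8,72)])))
G=toolR(PR,-25)
E
```

```text
2.6 plate mm [-93.6  12.4  50.7] world [0.4653 0.187  0.0871] F [-0.3 -1.2  0.8] Fplate [ 0.2 -1.2  0.8] w 0.0001 q [-0.53  0.51 -0.02  2.14  0.25  0.38 -0.8 ]
[[245.35186926 258.93157633]
 [256.72307008 256.1002392 ]]
[[368.26122986 286.73458994]
 [357.67464151 279.24907945]]
```

View pics/side1.png

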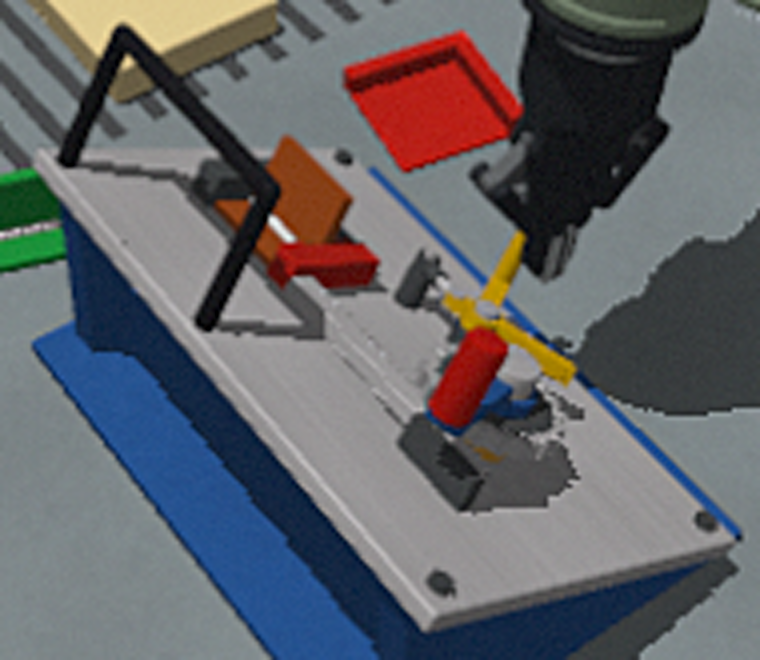

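The pawl is off: peg at crop (520,240), lever swung clear of the wheel. Next, the crank.

Request:
play_rows([
  [1.2, 0, -1, 0, 0, 0, -1],
  [1.5, 0, -4, 0, 0, 0, -1],
  [1.5, 0, -8, 0, 0, 0, -0.5],
  [1.5, 0, -11, 0, 0, 0, 0],
  [1.5, 0, -12, 0, 0, 0, 0.2],
])

```text
clock: 3.2
position: [0.4491, 0.2043, 0.2083]
tool_rot: [2.996, -0.002, 1.545]
force: [-0.3, -0.1, -0.5]
grip_width: 0.0431
finger_force: 0.0
```

```bash
python3 - <<'E'
from h import *
stat()
G=toolR(PR,-25)
plan([(pl(70,106,135),G),(pl(70,106,56),G)])
E
```

```text
3.2 plate mm [-47.4  29.3 164. ] world [0.4491 0.2043 0.2083] F [-0.3 -0.1 -0.5] Fplate [-0.5 -0.1 -0.3] w 0.0431 q [-0.54  0.28 -0.08  2.07  0.17  0.68 -0.76]
[ 7.69 11.98 -1.63] [-0.372  0.081  0.43 ]
[ 7.68 14.89  5.72] [-0.372  0.081  0.43 ]
```

Request:
play_rows([
  [1.8, 2.5, -1, -0.09, 0.02, 0.1, 0.7],
  [3.6, 5.5, -1.6, -0.18, 0.04, 0.21, 0.7],
  [5.6, 8.5, -1.6, -0.27, 0.06, 0.32, 0.7],
  [7.7, 12, -1.6, -0.372, 0.081, 0.43, 0.7],
  [7.7, 12, -1.6, -0.372, 0.081, 0.43, 0.7],
])

```text
clock: 3.7
position: [0.5681, 0.2802, 0.2379]
tool_rot: [2.659, -0.212, 1.161]
force: [-0.7, 0.4, 0.9]
grip_width: 0.0728
finger_force: 0.0
```

```bash
python3 - <<'E'
from h import *
stat()
G=toolR(PR,-25)
plan([(pl(70,106,56),G)])
E
```

```text
3.7 plate mm [ 68.9 108.2 131.1] world [0.5681 0.2802 0.2379] F [-0.7  0.4  0.9] Fplate [-0.2  0.3  1.1] w 0.0728 q [-0.94  0.38  0.26  1.99  0.59  0.46 -1.66]
[-0.14  0.19  7.51] [ 0.001  0.001 -0.   ]
```

Request:
play_rows([
  [0, 0.1, 2.5, 0, 0, 0, 0.7],
  [-0.1, 0.2, 5, 0, 0, 0, 0.7],
  [-0.1, 0.2, 7.5, 0, 0, 0, 0.7],
  [-0.1, 0.2, 7.5, 0, 0, 0, 0.2],
  [-0.1, 0.2, 7.5, 0, 0, 0, -0.3],
], squeeze=30)

```text
clock: 4.2
position: [0.605, 0.2744, 0.1735]
tool_rot: [2.662, -0.208, 1.161]
force: [0.1, -0.4, 0.9]
grip_width: 0.0446
finger_force: 0.0
```

```bash
python3 - <<'E'
from h import *
stat()
E
```

```text
4.2 plate mm [ 68.7 103.4  56.8] world [0.605  0.2744 0.1735] F [ 0.1 -0.4  0.9] Fplate [ 0.5 -0.4  0.7] w 0.0446 q [-0.89  0.52  0.29  1.97  0.62  0.32 -1.69]
```

Request:
play_rows([
  [0.1, 0, 0, 0, 0, 0, -1],
  [0.2, 0, 0, 0, 0, 0, -1],
  [0.2, 0, 0, 0, 0, 0, -1],
  [0.2, 0, 0, 0, 0, 0, -1],
  [0.2, 0, 0, 0, 0, 0, -1],
])

```text
clock: 4.7
position: [0.6058, 0.2764, 0.1753]
tool_rot: [2.662, -0.21, 1.161]
force: [-6.8, -2.0, 5.0]
grip_width: 0.021
finger_force: 29.6
```

```bash
python3 - <<'E'
from h import *
stat()
s=observe();R=Ro.from_euler('xyz',s['tool_rot']).as_matrix()
for a in range(20,116,5):
    print(a,(R.T@PR@(np.array([75*np.cos(np.radians(a))-70.5,75*np.sin(np.radians(a))-25.7,0]))/10).round(2))
E
```

```text
4.7 plate mm [ 70.2 105.4  58. ] world [0.6058 0.2764 0.1753] F [-6.8 -2.   5. ] Fplate [-3.3 -2.2  7.7] w 0.021 q [-0.89  0.52  0.29  1.97  0.62  0.32 -1.68]
20 [-0.01 -0.    0.  ]
25 [ 0.44 -0.48 -0.  ]
30 [ 0.84 -1.   -0.  ]
35 [ 1.19 -1.55 -0.  ]
40 [ 1.49 -2.13 -0.  ]
45 [ 1.74 -2.74  0.  ]
50 [ 1.94 -3.36  0.  ]
55 [ 2.08 -4.    0.  ]
60 [ 2.16 -4.65  0.  ]
65 [ 2.19 -5.3   0.  ]
70 [ 2.17 -5.96  0.  ]
75 [ 2.08 -6.6   0.01]
80 [ 1.94 -7.24  0.01]
85 [ 1.74 -7.87  0.01]
90 [ 1.49 -8.47  0.01]
95 [ 1.19 -9.05  0.01]
100 [ 0.84 -9.6   0.01]
105 [  0.44 -10.12   0.02]
110 [ -0.   -10.61   0.02]
115 [ -0.48 -11.05   0.02]
```

Request:
play_rows([
  [0.44, -0.48, 0, 0, 0, 0, -1],
  [0.84, -1, 0, 0, 0, 0, -1],
  [1.19, -1.55, 0, 0, 0, 0, -1],
  [1.49, -2.13, 0, 0, 0, 0, -1],
  [1.74, -2.74, 0, 0, 0, 0, -1],
])

```text
clock: 5.2
position: [0.5944, 0.3056, 0.1687]
tool_rot: [2.658, -0.216, 1.163]
force: [26.8, 3.4, -0.2]
grip_width: 0.0212
finger_force: 30.0
```

```bash
cat >> h.py <<'E'
def arc():
    s=observe();R=Ro.from_euler('xyz',s['tool_rot']).as_matrix();v=((s['position']-PT)@PR)*1000
    print('crank',np.degrees(np.arctan2(v[1]-80,v[0])).round(1),'r',np.hypot(v[0],v[1]-80).round(1))
    for a in range(50,122,5):print(a,(R.T@PR@(np.array([75*np.cos(np.radians(a))-v[0],75*np.sin(np.radians(a))+80-v[1],57-v[2]]))/10).round(2))
E
python3 - <<'E'
from h import *
stat();arc()
E
```

```text
5.2 plate mm [ 56.5 134.2  58.3] world [0.5944 0.3056 0.1687] F [26.8  3.4 -0.2] Fplate [ 23.1   4.  -13.5] w 0.0212 q [-0.97  0.54  0.32  1.96  0.62  0.32 -1.75]
crank 43.8 r 78.3
50 [-0.06 -0.88  0.13]
55 [ 0.09 -1.52  0.13]
60 [ 0.17 -2.17  0.13]
65 [ 0.2  -2.83  0.13]
70 [ 0.17 -3.48  0.13]
75 [ 0.08 -4.13  0.13]
80 [-0.06 -4.77  0.12]
85 [-0.26 -5.39  0.12]
90 [-0.51 -6.    0.12]
95 [-0.81 -6.58  0.12]
100 [-1.16 -7.13  0.12]
105 [-1.56 -7.65  0.12]
110 [-2.   -8.13  0.11]
115 [-2.48 -8.57  0.11]
120 [-3.   -8.97  0.11]
```

Request:
play_rows([
  [0.27, -0.4, 0, 0, 0, 0, -1],
  [0.4, -1, 0, 0, 0, 0, -1],
  [0.5, -1.65, 0, 0, 0, 0, -1],
  [0.53, -2.3, 0, 0, 0, 0, -1],
  [0.5, -2.95, 0, 0, 0, 0, -1],
])

```text
clock: 5.7
position: [0.5724, 0.3234, 0.1558]
tool_rot: [2.659, -0.215, 1.163]
force: [13.3, 5.4, 9.1]
grip_width: 0.0211
finger_force: 31.6
```

```bash
python3 - <<'E'
from h import *
stat();arc()
E
```

```text
5.7 plate mm [ 30.5 151.5  58.4] world [0.5724 0.3234 0.1558] F [13.3  5.4  9.1] Fplate [16.   5.8  1.3] w 0.0211 q [-1.05  0.56  0.36  1.98  0.64  0.3  -1.82]
crank 66.9 r 77.7
50 [-0.53  2.2   0.14]
55 [-0.38  1.56  0.14]
60 [-0.3   0.91  0.14]
65 [-0.27  0.26  0.14]
70 [-0.3  -0.4   0.14]
75 [-0.38 -1.05  0.14]
80 [-0.53 -1.69  0.14]
85 [-0.72 -2.31  0.14]
90 [-0.97 -2.91  0.14]
95 [-1.27 -3.49  0.14]
100 [-1.63 -4.05  0.14]
105 [-2.02 -4.57  0.14]
110 [-2.47 -5.05  0.14]
115 [-2.95 -5.49  0.14]
120 [-3.47 -5.89  0.13]
```

Request:
play_rows([
  [0.06, -0.8, 0, 0, 0, 0, -1],
  [-0.09, -1.55, 0, 0, 0, 0, -1],
  [-0.28, -2.2, 0, 0, 0, 0, -1],
  [-0.53, -2.8, 0, 0, 0, 0, -1],
  [-0.83, -3.4, 0, 0, 0, 0, -1],
])

```text
clock: 6.2
position: [0.5423, 0.3307, 0.1383]
tool_rot: [2.66, -0.214, 1.162]
force: [7.6, 6.4, 7.0]
grip_width: 0.0212
finger_force: 31.5
```

```bash
python3 - <<'E'
from h import *
stat();arc()
E
```

```text
6.2 plate mm [ -4.4 158.   58.4] world [0.5423 0.3307 0.1383] F [7.6 6.4 7. ] Fplate [10.   6.6  2.4] w 0.0212 q [-1.15  0.59  0.43  2.04  0.67  0.25 -1.92]
crank 93.2 r 78.2
50 [0.36 5.64 0.13]
55 [0.5  5.   0.13]
60 [0.58 4.35 0.13]
65 [0.61 3.7  0.13]
70 [0.58 3.04 0.13]
75 [0.5  2.4  0.13]
80 [0.36 1.76 0.13]
85 [0.16 1.13 0.14]
90 [-0.09  0.53  0.14]
95 [-0.39 -0.05  0.14]
100 [-0.74 -0.6   0.14]
105 [-1.14 -1.12  0.14]
110 [-1.58 -1.61  0.13]
115 [-2.07 -2.05  0.13]
120 [-2.58 -2.45  0.13]
```

Request:
play_rows([
  [-0.25, -0.5, 0, 0, 0, 0, -1],
  [-0.5, -0.9, 0, 0, 0, 0, -1],
  [-0.8, -1.25, 0, 0, 0, 0, -1],
  [-1.05, -1.55, 0, 0, 0, 0, -1],
  [-1.3, -1.75, 0, 0, 0, 0, -1],
])

```text
clock: 6.7
position: [0.5249, 0.3274, 0.1284]
tool_rot: [2.659, -0.216, 1.163]
force: [33.6, 7.9, 5.0]
grip_width: 0.0211
finger_force: 30.8
```

```bash
python3 - <<'E'
from h import *
stat();arc()
E
```

```text
6.7 plate mm [-24.4 154.3  58.4] world [0.5249 0.3274 0.1284] F [33.6  7.9  5. ] Fplate [ 31.4   8.7 -12.4] w 0.0211 q [-1.22  0.6   0.48  2.09  0.7   0.21 -1.99]
crank 108.2 r 78.2
50 [1.55 7.29 0.15]
55 [1.69 6.65 0.15]
60 [1.77 6.   0.15]
65 [1.8  5.35 0.15]
70 [1.77 4.7  0.15]
75 [1.69 4.05 0.15]
80 [1.55 3.41 0.15]
85 [1.35 2.78 0.15]
90 [1.1  2.18 0.15]
95 [0.79 1.6  0.15]
100 [0.44 1.05 0.15]
105 [0.04 0.53 0.14]
110 [-0.4   0.05  0.14]
115 [-0.88 -0.39  0.14]
120 [-1.4  -0.79  0.14]
```

Request:
play_rows([
  [-0.05, -0.1, 0, 0, 0, 0, -1],
  [-0.1, -0.15, 0, 0, 0, 0, -1],
  [-0.1, -0.15, 0, 0, 0, 0, -1],
  [-0.1, -0.15, 0, 0, 0, 0, -1],
  [-0.1, -0.15, 0, 0, 0, 0, -1],
])

```text
clock: 7.2
position: [0.5249, 0.3274, 0.1284]
tool_rot: [2.658, -0.218, 1.162]
force: [30.9, 7.3, 4.8]
grip_width: 0.0212
finger_force: 30.8
```

```bash
python3 - <<'E'
from h import *
stat()
for n,b in(('side',(225,225,415,390)),):
    p,d=viewer.grab_frame(n);np.save(n+'1p.npy',p);x0,y0,x1,y1=b
    cv2.imwrite(f'pics/{n}2.png',cv2.resize(p[y0:y1,x0:x1],None,fx=4,fy=4,interpolation=cv2.INTER_CUBIC)[...,::-1])
E
```

```text
7.2 plate mm [-24.4 154.3  58.4] world [0.5249 0.3274 0.1284] F [30.9  7.3  4.8] Fplate [ 29.    8.1 -11.2] w 0.0212 q [-1.22  0.6   0.48  2.09  0.7   0.2  -1.99]
```

View pics/side2.png

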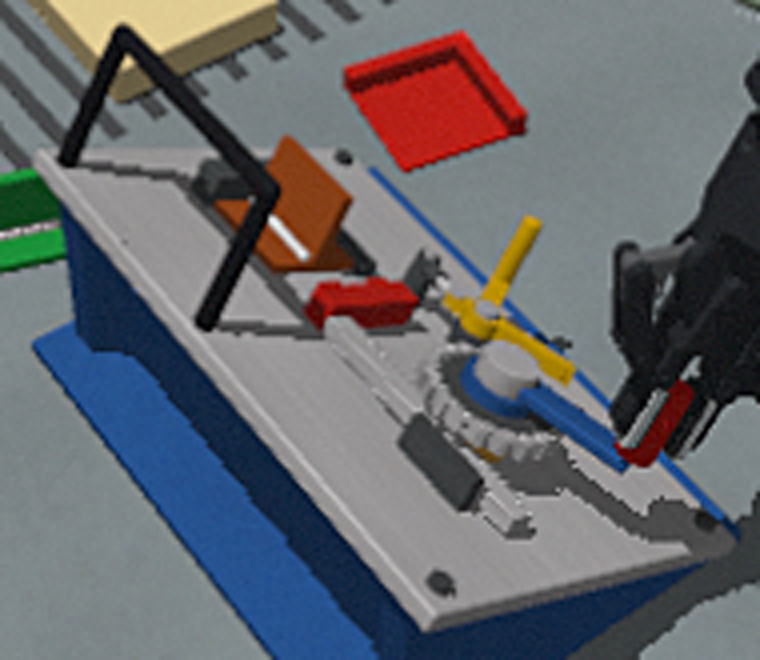

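Drum at the stop: jaw at (365,300), clear of the bracket, and pawl off with its peg at (530,225). Release and retract along the normal.

Request:
play_rows([
  [0.1, 0.15, 0, 0, 0, 0, 0.3],
  [0.1, 0.15, 0, 0, 0, 0, 0.6],
  [0.1, 0.15, 0, 0, 0, 0, 0.6],
  [0.1, 0.15, -1, 0, 0, 0, 0.6],
  [0.1, 0.15, -4, 0, 0, 0, 0.6],
])

```text
clock: 7.75
position: [0.5021, 0.325, 0.1595]
tool_rot: [2.661, -0.206, 1.161]
force: [0.3, 0.6, 1.3]
grip_width: 0.0681
finger_force: 0.0
```

Request:
play_rows([
  [0, 0, -2, 0, 0, 0, 0.6],
  [0, 0, -4, 0, 0, 0, 0.6],
  [0, 0, -6, 0, 0, 0, 0.6],
  [0, 0, -7, 0, 0, 0, 0.6],
  [0, 0, -7, 0, 0, 0, 0.6],
])

```text
clock: 8.25
position: [0.4675, 0.3274, 0.2222]
tool_rot: [2.662, -0.212, 1.162]
force: [-0.3, 0.5, 0.4]
grip_width: 0.0684
finger_force: 0.0
```

```bash
python3 - <<'E'
from h import *
stat()
G=toolR(PR,0)
plan([(pl(-3,-90,135),G),(pl(-3,-90,20),G)])
n='top';p,d=viewer.grab_frame(n)
cv2.imwrite('pics/top3.png',cv2.resize(p[150:275,175:345],None,fx=4.5,fy=4.5,interpolation=cv2.INTER_CUBIC)[...,::-1])
m=mask(p,(260,190,330,240),(5,150,60),(14,255,255));print('brown px box',cv2.boundingRect(m))
print('pred rib top ends, base corners',proj('top',[pl(0,-60,50),pl(0,-120,50),pl(30,-60,6),pl(30,-120,6),pl(-30,-60,6),pl(-30,-120,6)]).round(1).tolist())
print('depth pts: rib top plate', ((deproj('top',[[u,v] for v in range(205,230,2) for u in (288,294,300)],[d[v,u] for v in range(205,230,2) for u in(288,294,300)])-PT)@PR*1000).round(0).tolist())
E
```

```text
8.25 plate mm [-27.1 152.9 168.4] world [0.4675 0.3274 0.2222] F [-0.3  0.5  0.4] Fplate [-0.   0.5  0.5] w 0.0684 q [-1.29  0.35  0.41  2.11  0.64  0.47 -1.93]
[-20.99  12.45   3.33] [-0.003  0.    -0.436]
[-20.98  12.48  14.83] [-0.003  0.    -0.436]
brown px box (282, 203, 22, 19)
pred rib top ends, base corners [[279.0, 219.0], [303.9, 220.1], [280.8, 201.3], [305.1, 202.3], [280.6, 223.9], [304.5, 224.9]]
depth pts: rib top plate [[23.0, -78.0, 11.0], [21.0, -93.0, 5.0], [22.0, -108.0, 6.0], [16.0, -78.0, 6.0], [16.0, -93.0, 6.0], [16.0, -107.0, 2.0], [13.0, -79.0, 12.0], [11.0, -93.0, 7.0], [12.0, -108.0, 6.0], [6.0, -78.0, 9.0], [7.0, -93.0, 9.0], [7.0, -108.0, 8.0], [4.0, -79.0, 16.0], [3.0, -94.0, 13.0], [4.0, -108.0, 14.0], [4.0, -80.0, 31.0], [3.0, -94.0, 26.0], [3.0, -109.0, 24.0], [3.0, -81.0, 41.0], [4.0, -96.0, 41.0], [4.0, -110.0, 41.0], [2.0, -82.0, 52.0], [2.0, -96.0, 51.0], [1.0, -111.0, 47.0], [-3.0, -82.0, 54.0], [-3.0, -96.0, 52.0], [-3.0, -111.0, 50.0], [-24.0, -79.0, 13.0], [-25.0, -94.0, 8.0], [-25.0, -109.0, 8.0], [-30.0, -79.0, 11.0], [-30.0, -94.0, 9.0], [-32.0, -109.0, 3.0], [-35.0, -79.0, 11.0], [-35.0, -94.0, 10.0], [-36.0, -109.0, 6.0], [-46.0, -78.0, -1.0], [-44.0, -94.0, 2.0], [-38.0, -109.0, 14.0]]
```

View pics/top3.png

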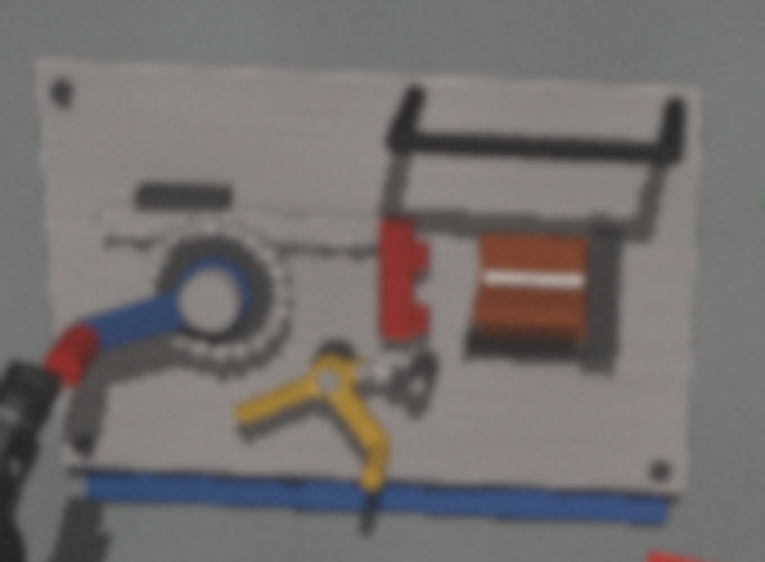

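Jaw at crop (400,280), bracket (530,285) with the rib where expected and about 47 px of clear gap. Move above it.

Request:
play_rows([
  [-4.2, 2.5, 0, 0, 0, -0.12, 0.4],
  [-8.4, 5, 0, 0, 0, -0.25, 0.4],
  [-12.6, 7.5, 0, 0, 0, -0.38, 0.4],
  [-16.8, 10, 0, 0, 0, -0.436, 0.4],
  [-21, 12.6, 2, 0, 0, -0.436, 0.4],
])

```text
clock: 8.8
position: [0.4927, 0.0839, 0.2184]
tool_rot: [2.62, 0.002, 1.547]
force: [1.6, 1.9, 0.0]
grip_width: 0.0601
finger_force: 0.0
```

```bash
python3 - <<'E'
from h import *
stat()
G=toolR(PR,0)
plan([(pl(-1,-91,110),G),(pl(-1,-91,19),G)])
E
```

```text
8.8 plate mm [ -2.  -89.9 149.4] world [0.4927 0.0839 0.2184] F [1.6 1.9 0. ] Fplate [ 1.4  1.9 -0.7] w 0.0601 q [-0.83  0.18  0.44  2.36  0.77  0.19 -1.16]
[-0.1   0.1   3.94] [-0.002  0.001  0.002]
[-0.1   0.12 13.04] [-0.002  0.001  0.002]
```

Request:
play_rows([
  [-0.1, 0.1, 3.5, 0, 0, 0, 0.4],
  [-0.1, 0.1, 7, 0, 0, 0, 0.4],
  [-0.1, 0.1, 10, 0, 0, 0, 0.4],
  [-0.1, 0.1, 12, 0, 0, 0, 0.4],
  [-0.1, 0.1, 12.8, 0, 0, 0, 0.4],
])

```text
clock: 9.3
position: [0.5407, 0.0765, 0.1417]
tool_rot: [2.618, 0.025, 1.54]
force: [-0.0, -0.0, 0.1]
grip_width: 0.0598
finger_force: 0.0
```

```bash
python3 - <<'E'
from h import *
stat()
G=toolR(PR,0)
plan([(pl(-1,-91,19),G)])
E
```

```text
9.3 plate mm [  1.4 -96.1  58.9] world [0.5407 0.0765 0.1417] F [-0.  -0.   0.1] Fplate [ 0.  -0.   0.1] w 0.0598 q [-0.45  0.4   0.08  2.31  1.84  0.2  -2.2 ]
[ 0.61 -0.24  3.97] [0.    0.025 0.007]
```

Request:
play_rows([
  [0.6, -0.2, 0, 0, 0.025, 0.007, 0.4],
  [0.6, -0.2, 0, 0, 0.025, 0.007, 0.4],
  [0.6, -0.2, 1, 0, 0.025, 0.007, 0.4],
  [0.6, -0.2, 2, 0, 0.025, 0.007, 0.4],
  [0.6, -0.2, 3, 0, 0.025, 0.007, 0.4],
])

```text
clock: 9.8
position: [0.5542, 0.0814, 0.1157]
tool_rot: [2.616, 0.001, 1.546]
force: [0.3, 0.1, -0.7]
grip_width: 0.0598
finger_force: 0.0
```

```bash
python3 - <<'E'
from h import *
stat()
G=toolR(PR,0)
plan([(pl(-1,-91,19),G)])
E
```

```text
9.8 plate mm [  0.  -90.9  29.7] world [0.5542 0.0814 0.1157] F [ 0.3  0.1 -0.7] Fplate [-0.1  0.1 -0.7] w 0.0598 q [-0.29  0.47 -0.09  2.29  2.03  0.26 -2.37]
[-0.01 -0.1   1.07] [0.002 0.001 0.001]
```

Request:
play_rows([
  [0, -0.1, 0.6, 0, 0, 0, 0.4],
  [0, -0.1, 1, 0, 0, 0, 0],
  [0, -0.1, 1, 0, 0, 0, -0.5],
  [0, -0.1, 1, 0, 0, 0, -1],
  [0, -0.1, 1, 0, 0, 0, -1],
], squeeze=50)

```text
clock: 10.3
position: [0.5587, 0.0817, 0.1076]
tool_rot: [2.615, 0.0, 1.547]
force: [1.4, 1.1, -2.1]
grip_width: 0.0073
finger_force: 50.6
```

Request:
play_rows([
  [0, 0, 0, 0, 0, 0, -1],
  [0, 0, 0, 0, 0, 0, -1],
  [0, 0, 0, 0, 0, 0, -1],
  [0, 0, -0.3, 0, 0, 0, -1],
  [0, 0, -0.6, 0, 0, 0, -1],
])

```text
clock: 10.8
position: [0.5556, 0.0817, 0.1125]
tool_rot: [2.615, 0.0, 1.546]
force: [5.4, -0.6, -3.7]
grip_width: 0.0072
finger_force: 50.1
```

```bash
python3 - <<'E'
from h import *
stat()
s=observe();print(s['finger_force'],s['tool_rot'])
E
```

```text
10.8 plate mm [ -0.4 -90.6  26.2] world [0.5556 0.0817 0.1125] F [ 5.4 -0.6 -3.7] Fplate [ 2.8 -0.4 -5.8] w 0.0072 q [-0.28  0.48 -0.11  2.29  2.05  0.27 -2.38]
50.13530910015106 [2.61523623e+00 4.12534225e-04 1.54625024e+00]
```

Request:
play_rows([
  [0, 0, -1, 0, 0, 0, -1],
  [0, 0, -2, 0, 0, 0, -1],
  [0, 0, -3, 0, 0, 0, -1],
  [0, 0, -4, 0, 0, 0, -1],
  [0, 0, -5, 0, 0, 0, -1],
])

```text
clock: 11.3
position: [0.5295, 0.0825, 0.1556]
tool_rot: [2.617, -0.0, 1.547]
force: [-0.2, 0.5, -3.4]
grip_width: 0.0072
finger_force: 50.5
```

```bash
python3 - <<'E'
from h import *
stat();p0=observe()['position'];print(observe()['finger_force'])
plan([(p0+[0,0,.08],toolR(B(0),0)),(np.array([.473,-.2106,.18]),toolR(B(0),0))])
E
```

```text
11.3 plate mm [ -1.4 -90.4  76.6] world [0.5295 0.0825 0.1556] F [-0.2  0.5 -3.4] Fplate [-1.9  0.5 -2.9] w 0.0072 q [-0.44  0.36  0.06  2.33  1.75  0.18 -2.12]
50.548734068870544
[ 0.    4.01 -6.92] [ 0.525 -0.     0.001]
[-29.44  -3.06  -4.59] [ 0.525 -0.     0.001]
```

Request:
play_rows([
  [0, 0.8, -1.4, 0.1, 0, 0, -1],
  [0, 1.6, -2.8, 0.2, 0, 0, -1],
  [0, 2.4, -4.2, 0.32, 0, 0, -1],
  [0, 3.2, -5.6, 0.43, 0, 0, -1],
  [0, 4, -6.9, 0.525, 0, 0, -1],
])

```text
clock: 11.8
position: [0.5445, 0.0616, 0.2082]
tool_rot: [2.717, 0.085, 1.487]
force: [1.3, -1.6, -4.0]
grip_width: 0.0078
finger_force: 50.5
```

```bash
python3 - <<'E'
from h import *
stat();print(observe()['finger_force'])
G=toolR(B(0),0);plan([(np.array([.473,-.2106,.2]),G),(np.array([.473,-.2106,.06]),G)])
E
```

```text
11.8 plate mm [  38.3 -111.   114.4] world [0.5445 0.0616 0.2082] F [ 1.3 -1.6 -4. ] Fplate [-0.8 -1.6 -4.1] w 0.0078 q [-0.28  0.29 -0.11  2.15  0.72  0.45 -1.06]
50.506466031074524
[-27.55  -5.71   0.89] [ 0.421  0.096 -0.04 ]
[-26.37 -11.45  13.6 ] [ 0.421  0.096 -0.04 ]
```

Request:
play_rows([
  [-2, -0.5, -0.8, 0.1, 0.025, -0.01, -1],
  [-6, -1.3, -0.6, 0.2, 0.05, -0.02, -1],
  [-10, -2.2, -0.4, 0.3, 0.075, -0.03, -1],
  [-14, -3, 0, 0.421, 0.096, -0.04, -1],
  [-18, -3.8, 0.4, 0.421, 0.096, -0.04, -1],
])

```text
clock: 12.3
position: [0.5013, -0.1045, 0.2058]
tool_rot: [3.139, -0.005, 1.547]
force: [2.3, -0.3, -3.9]
grip_width: 0.0071
finger_force: 50.5
```

```bash
python3 - <<'E'
from h import *
stat();print(observe()['finger_force'])
G=toolR(B(0),0);plan([(np.array([.473,-.2106,.16]),G),(np.array([.473,-.2106,.055]),G)])
E
```

```text
12.3 plate mm [   3.2 -278.1  131.8] world [ 0.5013 -0.1045  0.2058] F [ 2.3 -0.3 -3.9] Fplate [ 0.1 -0.2 -4.6] w 0.0071 q [ 0.33  0.39 -0.3   1.91  0.14  0.86 -0.07]
50.47573149204254
[-10.69  -2.58   4.52] [ 0.003 -0.005  0.001]
[-10.75  -2.61  15.02] [ 0.003 -0.005  0.001]
```

Request:
play_rows([
  [-3.6, -0.9, 0.5, 0.003, -0.005, 0, -1],
  [-7.2, -1.8, 1.5, 0.003, -0.005, 0, -1],
  [-10.7, -2.6, 3.5, 0.003, -0.005, 0, -1],
  [-10.7, -2.6, 7.5, 0.003, -0.005, 0, -1],
  [-10.7, -2.6, 11.5, 0.003, -0.005, 0, -1],
])

```text
clock: 12.8
position: [0.4722, -0.2115, 0.0892]
tool_rot: [3.138, 0.005, 1.542]
force: [1.3, -0.1, -4.1]
grip_width: 0.0071
finger_force: 50.5
```

```bash
python3 - <<'E'
from h import *
stat();print(observe()['finger_force'])
G=toolR(B(0),0);plan([(np.array([.473,-.2106,.0504]),G)])
for n,b in(('side',(180,170,340,290)),):
    p,d=viewer.grab_frame(n);x0,y0,x1,y1=b
    cv2.imwrite(f'pics/{n}4.png',cv2.resize(p[y0:y1,x0:x1],None,fx=4.5,fy=4.5,interpolation=cv2.INTER_CUBIC)[...,::-1])
E
```

```text
12.8 plate mm [ -77.8 -385.7   44. ] world [ 0.4722 -0.2115  0.0892] F [ 1.3 -0.1 -4.1] Fplate [-0.9 -0.  -4.2] w 0.0071 q [ 0.47  0.57 -0.22  1.99  0.22  0.6   0.07]
50.45209765434265
[0.11 0.06 3.88] [ 0.004  0.005 -0.004]
```

View pics/side4.png

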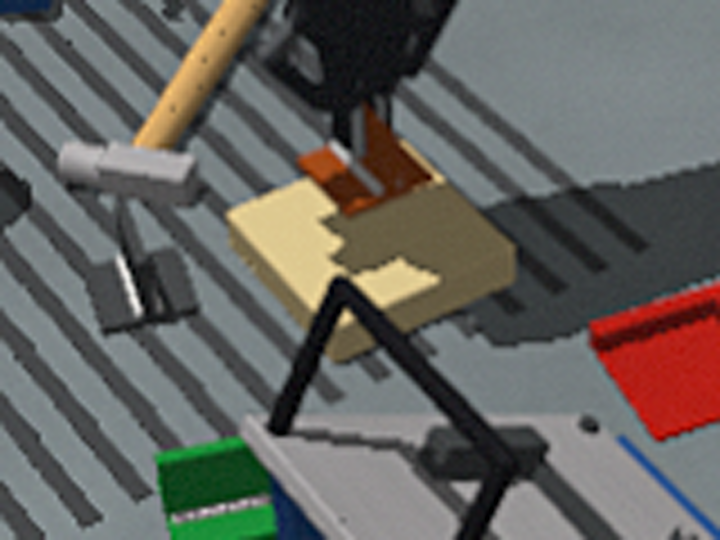

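The bracket hangs level in the grip at crop (370,175) above the brick at (370,255); nest empty. Lower gently.

Request:
play_rows([
  [0.1, 0, 1.2, 0.004, 0.005, 0, -1],
  [0.1, 0, 2.4, 0.004, 0.005, 0, -1],
  [0.1, 0, 3, 0.004, 0.005, 0, -1],
  [0.1, 0, 3.4, 0.004, 0.005, 0, -1],
  [0.1, 0, 3.6, 0.004, 0.005, 0, -1],
])

```text
clock: 13.35
position: [0.4732, -0.2095, 0.0546]
tool_rot: [-3.141, -0.0, 1.545]
force: [0.5, 0.4, -4.0]
grip_width: 0.007
finger_force: 50.4
```

Request:
play_rows([
  [0, 0, 0.05, 0, 0, 0, -1],
  [0, 0, 0.1, 0, 0, 0, -1],
  [0, 0, 0.15, 0, 0, 0, -1],
  [0, 0, 0.2, 0, 0, 0, -1],
  [0, 0, 0.2, 0, 0, 0, -1],
])

```text
clock: 13.85
position: [0.4729, -0.2095, 0.0522]
tool_rot: [-3.14, -0.001, 1.544]
force: [-0.7, -0.2, -4.0]
grip_width: 0.0069
finger_force: 50.4
```

Not in contact yet (force still −4 N); go on in 0.5 mm steps.

Request:
play_rows([
  [0, 0, 0.05, 0, 0, 0, -1],
  [0, 0, 0.1, 0, 0, 0, -1],
  [0, 0, 0.15, 0, 0, 0, -1],
  [0, 0, 0.2, 0, 0, 0, -1],
  [0, 0, 0.2, 0, 0, 0, -1],
])

```text
clock: 14.35
position: [0.4728, -0.2095, 0.0505]
tool_rot: [-3.14, -0.0, 1.544]
force: [-2.8, 2.2, 6.4]
grip_width: 0.0068
finger_force: 52.2
```

Base is on the brick (force +6 N). Release and rise.

Request:
play_rows([
  [0, 0, 0, 0, 0, 0, -0.7],
  [0, 0, 0, 0, 0, 0, -0.3],
  [0, 0, 0, 0, 0, 0, 0],
  [0, 0, 0, 0, 0, 0, 0],
  [0, 0, -1, 0, 0, 0, 0],
])

```text
clock: 14.85
position: [0.4723, -0.2092, 0.0597]
tool_rot: [-3.138, -0.001, 1.544]
force: [1.0, -0.3, 0.4]
grip_width: 0.0426
finger_force: 0.0
```

Request:
play_rows([
  [0, 0, -3, 0, 0, 0, 0],
  [0, 0, -6, 0, 0, 0, 0],
  [0, 0, -9, 0, 0, 0, 0],
  [0, 0, -12, 0, 0, 0, -0.5],
  [0, 0, -14, 0, 0, 0, -1],
])

```text
clock: 15.35
position: [0.4735, -0.2097, 0.203]
tool_rot: [3.141, 0.0, 1.544]
force: [0.4, -0.7, -1.3]
grip_width: 0.0144
finger_force: 0.0
```

```bash
python3 - <<'E'
from h import *
stat()
G=toolR(B(8),0);plan([(pl(-90,-50,130),G),(pl(-90,-50,49),G)])
E
```

```text
15.35 plate mm [ -19.9 -383.9  142. ] world [ 0.4735 -0.2097  0.203 ] F [ 0.4 -0.7 -1.3] Fplate [-0.3 -0.7 -1.4] w 0.0144 q [ 0.51  0.4  -0.27  1.9   0.14  0.86  0.14]
[33.39 -5.52  4.54] [-0.139  0.    -0.001]
[33.39 -1.47 11.55] [-0.139  0.    -0.001]
```

Request:
play_rows([
  [4.5, -0.8, 0, 0, 0, 0, -1],
  [9.2, -1.6, 0, -0.03, 0, 0, -1],
  [14, -2.4, 0.3, -0.06, 0, 0, -1],
  [18.8, -3.2, 0.6, -0.09, 0, 0, -1],
  [23.5, -4, 1, -0.12, 0, 0, -1],
])

```text
clock: 15.85
position: [0.4388, 0.0281, 0.1912]
tool_rot: [3.021, -0.001, 1.544]
force: [0.8, 0.7, -0.2]
grip_width: -0.0
finger_force: 0.0
```

```bash
python3 - <<'E'
from h import *
stat()
G=toolR(B(8),0);plan([(pl(-97,-52,110),G),(pl(-97,-52,49),G)])
E
```

```text
15.85 plate mm [ -61.  -147.1  152.1] world [0.4388 0.0281 0.1912] F [ 0.8  0.7 -0.2] Fplate [ 0.6  0.7 -0.5] w -0.0 q [ 0.09  0.25 -0.36  2.19  0.21  0.62 -0.45]
[ 9.5  -1.68  5.29] [-0.019 -0.001 -0.002]
[ 9.5   0.71 10.91] [-0.019 -0.001 -0.002]
```

Request:
play_rows([
  [4, -0.8, 2, -0.01, 0, 0, -1],
  [8, -1.6, 4, -0.019, 0, 0, -1],
  [9.5, -1, 6, -0.019, 0, 0, -1],
  [9.5, 0, 9, -0.019, 0, 0, -1],
  [9.5, 0.7, 10.9, -0.019, 0, 0, -1],
])

```text
clock: 16.35
position: [0.462, 0.1216, 0.0822]
tool_rot: [3.004, -0.0, 1.546]
force: [0.6, -0.0, 0.9]
grip_width: 0.0001
finger_force: 0.0
```

```bash
python3 - <<'E'
from h import *
stat()
G=toolR(B(8),0);plan([(pl(-97,-52,49),G),(pl(-97,0,49),G)])
E
```

```text
16.35 plate mm [-97.5 -53.   47.3] world [0.462  0.1216 0.0822] F [ 0.6 -0.   0.9] Fplate [0.9 0.  0.5] w 0.0001 q [-0.24  0.5  -0.23  2.2   0.48  0.37 -0.91]
[ 0.1  -0.02 -0.18] [-0.002 -0.     0.   ]
[ 5.3  -0.02 -0.18] [-0.002 -0.     0.   ]
```

Request:
play_rows([
  [1.2, 0, -0.1, 0, 0, 0, -1],
  [2.4, 0, -0.1, 0, 0, 0, -1],
  [3.4, 0, -0.2, 0, 0, 0, -1],
  [4.3, 0, -0.2, 0, 0, 0, -1],
  [4.8, 0, -0.2, 0, 0, 0, -1],
])

```text
clock: 16.85
position: [0.4628, 0.1705, 0.0862]
tool_rot: [3.003, -0.002, 1.546]
force: [-0.0, 0.6, -0.4]
grip_width: -0.0
finger_force: 0.0
```

Request:
play_rows([
  [0, 0, 0, 0, 0, 0, -1],
  [-1.5, 0, 0, 0, 0, 0, -1],
  [-3, 0, -0.5, 0, 0, 0, -1],
  [-3.5, 0, -4, 0, 0, 0, -1],
  [-3.5, 0, -8, 0, 0, 0, -1],
])

```text
clock: 17.35
position: [0.4498, 0.133, 0.1648]
tool_rot: [3.006, 0.0, 1.544]
force: [0.4, 0.3, 0.1]
grip_width: -0.0002
finger_force: 0.0
```

Request:
play_rows([
  [-1, -0.5, -3, 0, 0, 0, -1],
  [-3, -1, -6, 0, 0, 0, -1],
  [-6, -1.5, -8, 0, 0, 0, -1],
  [-8, -2, -10, 0, 0, 0, -1],
  [-8, -2, -10, 0, 0, 0, -1],
])

```text
clock: 17.85
position: [0.4152, 0.0527, 0.263]
tool_rot: [3.0, -0.0, 1.541]
force: [0.1, 0.2, -0.7]
grip_width: 0.0
finger_force: 0.0
```

```bash
python3 - <<'E'
from h import *
stat()
p,d=viewer.grab_frame('side');cv2.imwrite('pics/side5.png',cv2.resize(p[170:390,170:415],None,fx=2.7,fy=2.7,interpolation=cv2.INTER_CUBIC)[...,::-1])
p,d=viewer.grab_frame('top');cv2.imwrite('pics/top5.png',cv2.resize(p[150:310,175:445],None,fx=2.9,fy=2.9,interpolation=cv2.INTER_CUBIC)[...,::-1])
E
```

```text
17.85 plate mm [ -46.1 -123.1  226.4] world [0.4152 0.0527 0.263 ] F [ 0.1  0.2 -0.7] Fplate [-0.3  0.2 -0.6] w 0.0 q [ 0.07  0.09 -0.39  2.15  0.12  0.78 -0.43]
```

View pics/side5.png

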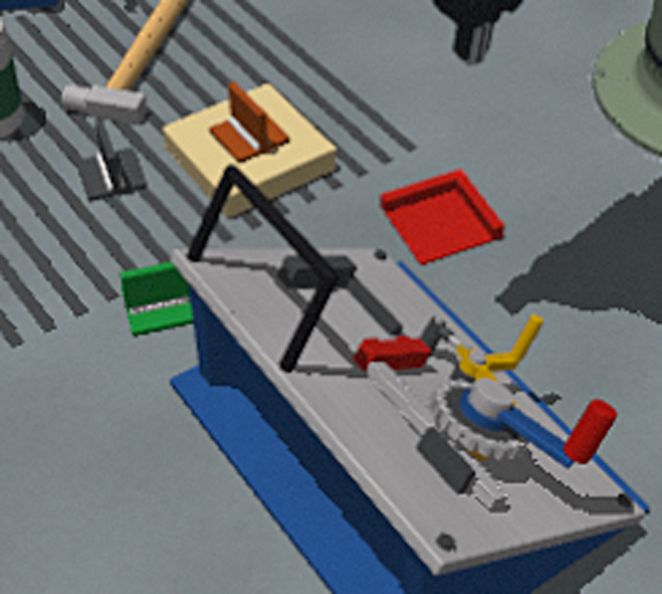

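View pics/top5.png

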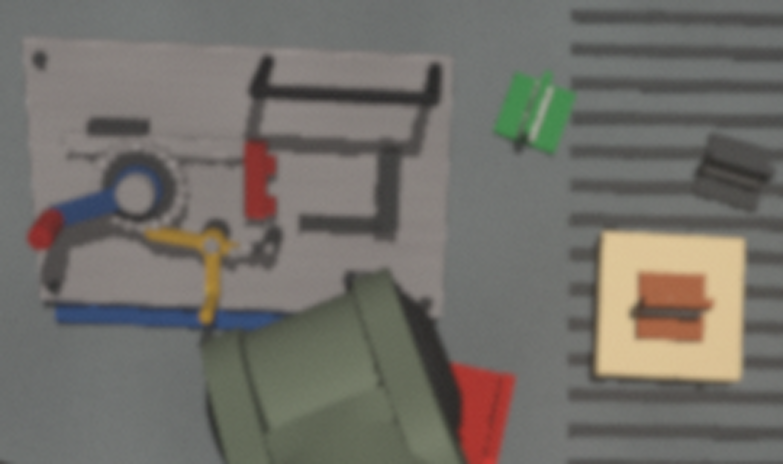

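Pawl back in the teeth (peg at side crop (535,325), as at the start), crank at its stop, and the bracket upright and centred on the brick at top crop (670,307). Nothing else has moved, and the robot is touching nothing.

```bash
python3 -c "
from workcell import bot
print(bot.job_done())"
```

```text
the job is handed in; nothing more can be done
None
```

The job is handed in at about 18 s: pawl flicked off, drum eased back to its stop, bracket set upright in the middle of the firebrick, and pawl flicked back onto the wheel; the last pictures showed nothing else disturbed.

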